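Clamp a lock case with a one-hand bar clamp

ROBOT

A 6-joint arm with a two-finger parallel gripper is mounted at the origin on the work surface. World frame = base frame: x ahead of the robot, y to its left, z up, the work surface at z = 0. Lengths are in m, angles in rad, forces in N, time in s.
With the tool pointing down it reaches from about 0.35 to 0.725 m from the base axis. Payload 4.3 kg.
Tool frame: the origin (TCP) lies on the centre line of the jaws, within the pads' length; the fingertips stand 22 mm ahead of it and the grasp point (between the pads) lies 3 mm ahead of it; y points along the fingers, z is the direction in which the jaws open and shut, and the axes are right-handed (so a half turn about y gives the same grasp; the last joint's range is limited). The gripper opens to 85 mm and grips with 20 to 120 N. Pads are 22 mm wide; open, the fingers measure 114 mm over their backs; the gripper's body (76 mm by 85 mm) begins 54 mm behind the grasp point. The pads swing forward as they close: fully open they stand 13 mm farther back than shut.
Start: joints at [1.058, 0.377, 0.081, 1.274, 0, 1.46], TCP at [0.225, 0.529, 0.233] pointing down, gripper open.
Joint ranges: [-2.72, 2.72], [-0.84, 1.66], [-1.02, 1.22], [-1.77, 2.12], [-1.37, 1.28], [-3.14, 3.14]. Speed limits (rad/s): [2.57, 2.57, 3.14, 3.14, 3.14, 3.14].

INTERFACE

Orientations are given as a unit quaternion [x, y, z, w].
In Python, from plant import get_state, capture, calibration, hand_in, masks_of gives the robot as it stands. The module is installed in compiled form; this text tells all that it offers.
- The arm moves only by the shell command python3 -m handwheel 'ROWS' [FORCE]. ROWS is JSON, a list of rows, each a list of 7 numbers: the shift along the tool's x, y, z in cm, then the turn, a rotation vector about the tool's x, y, z in degrees, then the closure, from -1 (fully open) to 1 (shut). In form: [[x, y, z, wx, wy, wz, jaw], ...]. A call has 1 to 20 rows; each row is the pose to reach, as a shift and turn from the pose commanded when the call began, along the tool's axes at that moment; what a row does not reach only later rows make up. A row lasts 1/8 s, in which the tool goes at most 62.5 mm and 10.7 degrees, less where a joint would pass 70% of its speed; a pose out of reach is approached as far as the arm can. A call with a gripper value outside its range is refused whole. The fingers move at their own pace and stop on an object; FORCE is the grip in N (left out, the last holds). Time passes only in rows, so rows that repeat a pose let the fingers close. It gives the time, the measured TCP pose, the force and the opening at its end, in the units of the state.
- get_state(): the state, without advancing time (a new reading comes with each control period).
- capture(name): name is "scene" or "top" or "wrist"; returns the picture (480x640x3 uint8, red, green, blue); there is no depth.
- calibration(name): a dict with "fovy" (degrees; the focal length in pixels is half the picture's height over the tangent of half this angle, whatever the lens; pixels are square), "cx", "cy" (the principal point, pixels), "R" (3x3) and "t" (3): a world point X has camera coordinates R X + t. Camera axes: x right, y down, z forward; pixel columns grow to the right and rows downward; lengths in m; the calibration is good to about 2 mm. The wrist camera is an equidistant fisheye: a pixel r from the principal point sees the ray r / f radians off the axis. A picture is of the moment at which its call begins: read the wrist's pose just before it. calibration takes no time and is no camera call; for the wrist camera it gives the pose at the moment of the call.
- hand_in(): hands the job in, once; it reports no verdict.
Trained networks look in the newest picture that a camera, given by its name, has taken for a name from the list of things; names that differ only in an ending like _2 or _b are one class to them, and where a whole thing is asked for, a point or a joint stands for the part that bears it (a point fixed in the world has none). Each returns a list of dicts, best first, with "p" (0 to 1); they miss things now and then, are a little off and sometimes report something else, mostly with a low value. They report only what shows in the picture. A call takes as long as a camera call. They do not tell look-alikes from the thing itself.
- masks_of(camera, target): "mask" (480x640 bool, what is visible of it) and "bbox" ([left, top, width, height] in pixels, round what is visible of it).
The state is a dict: "time_s": time; "qpos": joint angles; "qd": joint speeds; "tau": joint torques, N m; "tcp_pos": TCP position; "orientation": TCP orientation; "wrist_force": force on the tool from outside, world axes, zero at the start; "wrist_torque": the same for the moment, N m; "finger_gap": opening from 0.0 (shut) to 1.0 (fully open).
Only numpy, scipy, OpenCV 4.12 (cv2) and the standard library are available. Lean on these libraries where they do the work, as an engineer would, in place of code of your own. Each camera call takes 0.05 s, during which the arm holds its last target.

TASK

Stand the loose steel lock case upright, latch bolt up, on the two rails of the bar clamp with its broad faces towards the jaws and let go of it; then pump the clamp's trigger until the sprung pad of the moving jaw meets the case and is pushed in about halfway, never near its stop, which would crush the thin case. Work the jaw only with the trigger, leave the other things on the counter where they are, and finish with the trigger still held squeezed so that the case stays gripped.

Things in the scene. Friction and masses are not known exactly. Their poses are not given: they have to be found in the camera images.
- lock_case: loose steel lock case, 0.2 to 0.4 kg, standing left or right of the clamp (a brass padlock stands on the other side): 32 mm thick (its x), 54 wide (y), 64 tall (z), plus a brass latch bolt 12 x 16 x 12 mm on top, 12 mm off centre to +y. Brass cylinder disc and keyhole on both broad (+-x) faces. Origin: centre of its underside
- clamp: bar clamp on a wooden base 345 x 90 x 10 mm, fixed. Origin on the counter below point seat; x along the bar from trigger end to moving jaw, z up. Along x in mm: grip -151 to -133, trigger -103 to -93 at rest, black housing -160 to -65 (44 wide, 62 high), fixed jaw -58 to -40, two aluminium rails -60 to 130, wood base -210 to 135; toothed bar low between the rails
- fixed_jaw: black fixed jaw, part of the clamp, 44 mm wide, top 78 mm above the counter; its face at the clamp's x = -40 mm looks to the moving jaw (+x). Origin and axes: the clamp's
- seat (a point): where the case stands: between the jaws, on the clamp's centre line, level with the tops of the two rails (32 mm above the counter, 60 mm across outside), 40 mm from the fixed jaw's face; axes as the clamp's. The case may stand anywhere between the jaws; beside it (+-y) nothing is higher than the rails
- grip_back (a point): middle of the rear (-x) face of the upright black pistol grip, 105 mm above the counter. The grip is fixed, 18 mm thick along the clamp's x, 26 mm wide, top 135 mm above the counter
- trigger_face (a point): middle of the front (+x) face of the trigger, 105 mm above the counter: upright grey plate in front of the grip, 10 mm thick along x, 24 mm wide, from the housing (62 mm) up to 128 mm. This face is 58 mm from the grip's back at rest, 38 mm fully squeezed; 35 mm is free in front of it
- trigger (a joint): trigger travel in m: 0 released (a 3 to 5 N spring returns it), 0.020 fully squeezed to the grip (clamp's -x). A pawl in teeth 6 mm apart drags the moving jaw along 1 for 1, after up to 6 mm of lost motion; a full stroke gains about 18 mm. The jaw stays when the trigger goes back. Squeezing takes 8 to 9 N plus the pad's force
- jaw (a joint): moving jaw's travel in m: 0 fully open, growing as it closes (clamp's -x), at most 0.075; starts between 0 and 0.022. Black block at the bar's end, 44 mm wide, top 80 mm above the counter, held by 4 N of friction. The gap from free pad to fixed jaw is 0.090 - jaw
- pad_face (a point): middle of the face of the sprung rubber pad (40 mm wide, 34 mm high, 8 mm thick, centre 57 mm above the counter) in front of the moving jaw; two steel pins guide it into the jaw
- pad (a joint): how far the pad is pushed into the moving jaw, in m: 0 free, 0.014 at its stop; spring 1 N per mm. With the case against both jaws it equals jaw - 0.058. With the trigger let go, friction holds only about 4 mm of it; the rest springs back
There are look-alikes about, which are no part of the job. Leave any purple look-alike of the lock_case alone.

How it is judged:
By the outcome, as a careful person would: the job done as asked, in the order asked, and still so for the second after the job is handed in, while the arm keeps its last pose, push and grip.
It also fails if it takes over 61 s, if anything falls off the work surface, if the arm or the gripper's body presses on something with over 40 N, if the wrist force passes 120 N, or if a joint passes its speed limit or range.

## Working session

There is one attempt and no reset: what is moved stays moved. The work goes in short steps, Python scripts to look and compute and a shell command to move; the robot and the scene stay as the last step left them, time stands still between calls to the robot, and variables do not carry over. Pictures are saved under pics/ and viewed, and the job is handed in when it is done.

```bash
ls; mkdir -p pics; python3 - <<'E'
from plant import *
import cv2
print(get_state())
for n in ["scene","top","wrist"]:
    im=capture(n); cv2.imwrite(f"pics/{n}0.png",im[:,:,::-1]); c=calibration(n); print(n,c)
    for t in ["lock_case","clamp","fixed_jaw","trigger","jaw","pad"]:
        if n=="wrist" and t!="lock_case": continue
        try: print(t,[(round(d["p"],2),d["bbox"]) for d in masks_of(n,t)])
        except Exception as e: print(t,e)
print(get_state()["time_s"])
E
```

```text
pics
{'time_s': 0.0, 'qpos': array([ 1.05769760e+00,  3.78051561e-01,  7.96253373e-02,  1.27443702e+00,
       -8.84999810e-06,  1.46051014e+00]), 'qd': array([ 1.33949572e-04, -1.34042506e-03, -3.63205736e-04,  8.20484040e-04,
       -9.97267221e-04,  7.01300764e-05]), 'tau': array([-6.74404873e-04, -4.63604629e+01,  2.69875896e+01,  2.08656234e-02,
       -3.89491979e-04, -7.40952515e-06]), 'tcp_pos': array([0.22506281, 0.52839505, 0.23186726]), 'orientation': array([ 0.69350963, -0.1416759 ,  0.14123365, -0.6921166 ]), 'wrist_force': array([-0.13957923,  0.6076785 , -0.18678757]), 'wrist_torque': array([ 0.00945909, -0.03678647,  0.02402336]), 'finger_gap': 0.9996000879027395}
scene {'fovy': 43.456391047262436, 'cx': 305.51397671878294, 'cy': 248.25826859079592, 'R': array([[-0.35160135,  0.93593978,  0.01982997],
       [ 0.69977486,  0.27683475, -0.65854208],
       [-0.62184535, -0.21766777, -0.75228259]]), 't': array([ 0.13870938, -0.32691221,  1.72786776])}
lock_case [(0.97, [417.0, 268.1, 29.8, 37.0]), (0.95, [399.0, 296.1, 24.1, 41.4]), (0.83, [467.7, 295.6, 25.7, 37.7])]
c
[... 618 characters left out ...]
0.63, [178.6, 215.4, 25.9, 31.2])]
clamp [(0.86, [260.0, 223.5, 174.4, 69.6])]
fixed_jaw [(0.86, [349.3, 240.6, 10.8, 28.6])]
trigger [(0.52, [375.8, 240.0, 12.8, 14.7])]
jaw [(0.73, [156.4, 271.0, 37.8, 19.4]), (0.62, [280.7, 250.4, 69.5, 26.1])]
pad [(0.47, [293.0, 251.0, 12.2, 20.9])]
wrist {'fovy': 65.70646984690485, 'cx': 323.22915513094085, 'cy': 242.07527260377464, 'R': array([[ 3.93276311e-01,  9.19420321e-01, -1.29645967e-04],
       [ 8.75039104e-01, -3.74249234e-01,  3.06991982e-01],
       [ 2.82206146e-01, -1.20846119e-01, -9.51712092e-01]]), 't': array([-0.57429126, -0.03937265,  0.38147467])}
lock_case [(0.52, [328.7, 409.2, 24.7, 9.4]), (0.52, [141.6, 465.5, 30.0, 14.5])]
0.8
```

```bash
python3 - <<'E'
import cv2
a=cv2.imread("pics/scene0.png")[190:370,200:520]; cv2.imwrite("pics/sc.png",cv2.resize(a,None,fx=2.5,fy=2.5,interpolation=cv2.INTER_CUBIC))
a=cv2.imread("pics/top0.png")[190:320,80:460]; cv2.imwrite("pics/tc.png",cv2.resize(a,None,fx=2.1,fy=2.1,interpolation=cv2.INTER_CUBIC))
E
```

```text
(no output)
```

View pics/sc.png

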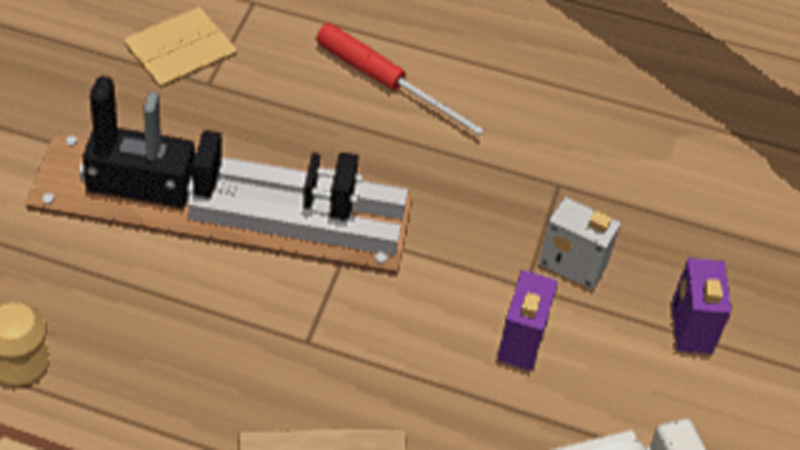

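View pics/tc.png

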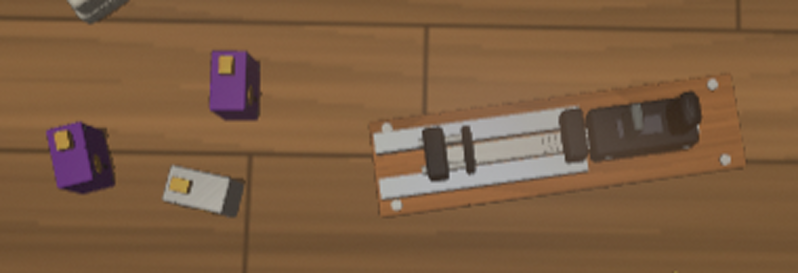

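View pics/top0.png

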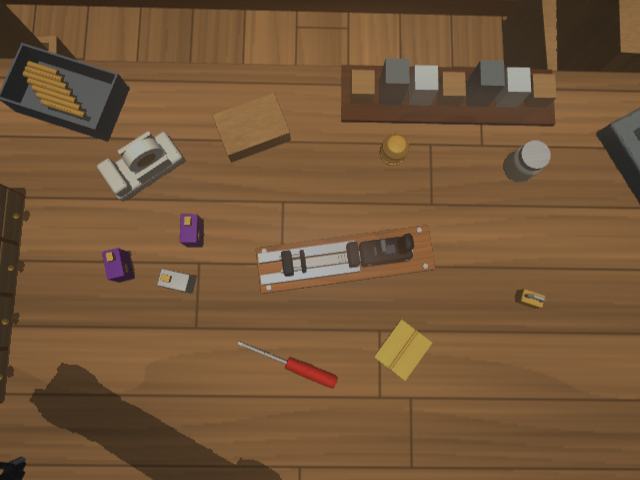

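View pics/wrist0.png

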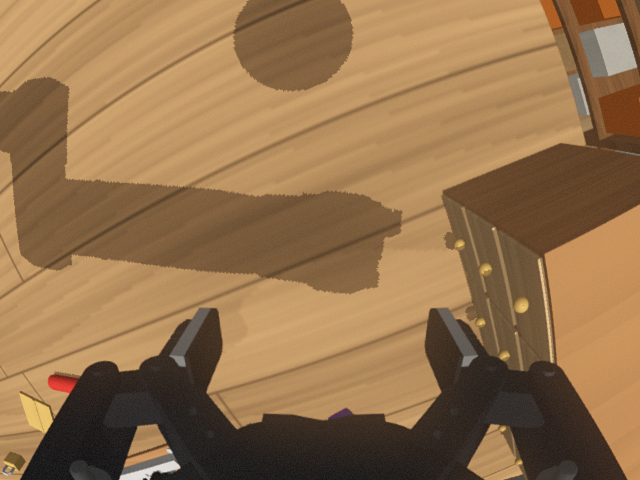

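The steel case is upright at about (177,280) in the top view, left of the clamp and near two purple look-alikes. The clamp is at about (345,258), with its moving jaw towards the left (world +y). Next I'll fit the poses by silhouette.

```bash
cat > h.py <<'E'
import numpy as np, cv2
from scipy.optimize import minimize
from scipy.spatial.transform import Rotation as Ro
def proj(c,X,fish=False):
    X=np.atleast_2d(X); P=X@np.array(c["R"]).T+c["t"]; f=240/np.tan(np.radians(c["fovy"])/2)
    if fish:
        r=np.hypot(P[:,0],P[:,1]); th=np.arctan2(r,P[:,2]); k=f*th/np.maximum(r,1e-9)
        return np.c_[c["cx"]+k*P[:,0],c["cy"]+k*P[:,1]]
    return np.c_[c["cx"]+f*P[:,0]/P[:,2],c["cy"]+f*P[:,1]/P[:,2]]
def box(x0,x1,y0,y1,z0,z1): return np.array([[x,y,z] for x in(x0,x1) for y in(y0,y1) for z in(z0,z1)])/1000
def place(b,p): 
    c,s=np.cos(p[2]),np.sin(p[2]); return b@np.array([[c,-s,0],[s,c,0],[0,0,1]]).T+[p[0],p[1],0]
CASE=[box(-16,16,-27,27,0,64),box(-6,6,4,20,64,76)]
def clamp(j,t=0):
    j*=1000;t*=1000; f=-40+90-j
    return [box(-210,135,-45,45,0,10),box(-60,130,-30,-12,10,32),box(-60,130,12,30,10,32),box(-160,-65,-22,22,10,62),
      box(-58,-40,-22,22,10,78),box(-151,-133,-13,13,62,135),box(-103-t,-93-t,-12,12,62,128)]
S=4
def sil(c,boxes,p,fish=False):
    m=np.zeros((480*S,640*S),np.uint8)
    for b in boxes:
        q=proj(c,place(b,p),fish); h=cv2.convexHull(((q+.5)*S).astype(np.float32)).astype(np.int32)
        cv2.fillConvexPoly(m,h,1)
    return cv2.resize(m.astype(np.float32),(640,480),interpolation=cv2.INTER_AREA)
def fit(views,boxes,p0,step):
    def cost(p):
        s=0
        for c,m,f in views:
            a=sil(c,boxes,p,f); s+=1-np.minimum(a,m).sum()/np.maximum(a,m).sum()
        return s
    sim=np.array([p0]+[np.array(p0)+np.eye(3)[i]*step[i] for i in range(3)])
    r=minimize(cost,p0,method="Nelder-Mead",options=dict(initial_simplex=sim,maxiter=200,xatol=1e-4,fatol=1e-4))
    return r.x,r.fun
E
python3 - <<'E'
from h import *
from plant import *
V={}
for n in ["scene","top"]:
    capture(n); c=calibration(n)
    V[n,"case"]=[d for d in masks_of(n,"lock_case")]; V[n,"clamp"]=masks_of(n,"clamp"); V[n,"c"]=c
print([d["bbox"] for d in V["scene","case"]],[d["bbox"] for d in V["top","case"]])
ms=[d for d in V["scene","case"] if abs(d["bbox"][0]-417)<8][0]["mask"].astype(np.float32)
mt=[d for d in V["top","case"] if abs(d["bbox"][0]-159)<8][0]["mask"].astype(np.float32)
views=[(V["scene","c"],ms,0),(V["top","c"],mt,0)]
# initial xy from top center
c=V["top","c"]; f=240/np.tan(np.radians(c["fovy"])/2)
def bp(u,v,z):
    d=np.array(c["R"]).T@[(u-c["cx"])/f,(v-c["cy"])/f,1]; o=-np.array(c["R"]).T@c["t"]; return o+d*(z-o[2])/d[2]
x=bp(177,280,.03); print("init",x)
for vs in (views,views[:1],views[1:]):
  best=min((fit(vs,CASE,[x[0],x[1],a],[.01,.01,.2]) for a in (-.5,-.2,.1,.4)),key=lambda r:r[1]); print("case",best)
cs=V["scene","clamp"][0]["mask"].astype(np.float32); ct=V["top","clamp"][0]["mask"].astype(np.float32)
x=bp(335,262,.02); vs0=[(V["scene","c"],cs,0),(V["top","c"],ct,0)]
for vs in (vs0,vs0[:1],vs0[1:]):
  best=min((fit(vs,clamp(0)+[],[x[0],x[1],a],[.01,.01,.2]) for a in (1.4,1.6)),key=lambda r:r[1]); print("clamp",best)
np.savez("m.npz",ms=ms,mt=mt,cs=cs,ct=ct)
E
```

```text
[[418.4, 269.8, 30.1, 37.7], [466.6, 292.5, 23.8, 38.3], [397.3, 297.8, 25.8, 37.2], [209.1, 216.7, 152.2, 84.7], [317.4, 254.4, 29.3, 19.1]] [[178.9, 214.6, 23.3, 33.9], [104.0, 248.0, 30.8, 37.6], [157.5, 269.0, 36.5, 23.3], [374.7, 240.4, 14.9, 16.0]]
init [0.48961961 0.32986319 0.03      ]
case (array([ 0.48748051,  0.33040934, -0.20388209]), np.float64(0.15278679132461548))
case (array([ 0.4885958 ,  0.33056837, -0.16134113]), np.float64(0.050082266330718994))
case (array([ 0.48679956,  0.32867977, -0.21148222]), np.float64(0.08372962474822998))Traceback (most recent call last):
  File "<stdin>", line 18, in <module>
IndexError: list index out of range
```

```bash
python3 - <<'E'
from h import *
from plant import *
vs0=[]
for n in ["scene","top"]:
    for k in range(4):
        capture(n); r=[d for d in masks_of(n,"clamp") if d["bbox"][2]>120]
        if r: break
    vs0.append((calibration(n),r[0]["mask"].astype(np.float32),0)); print(n,r[0]["bbox"])
for vs in (vs0,vs0[:1],vs0[1:]):
  best=min((fit(vs,clamp(0)+[],[.54,.02,a],[.02,.02,.2]) for a in (1.3,1.5,1.7)),key=lambda r:r[1]); print("clamp",best)
best=[.5,0,0] if 0 else min((fit(vs0,clamp(0),[.54,.02,a],[.02,.02,.2]) for a in (1.3,1.5,1.7)),key=lambda r:r[1])[0]
out=[]
for (c,m,_),n in zip(vs0,["scene","top"]):
    a=cv2.imread(f"pics/{n}0.png"); u,v=proj(c,place(np.array([[0,0,.03]]),best))[0]
    a=cv2.resize(a,None,fx=4,fy=4,interpolation=cv2.INTER_CUBIC)
    for bx,p in [(b,best) for b in clamp(0)]+[(b,[.4875,.3304,-.2]) for b in CASE]:
        q=proj(c,place(bx,p))
        for i in range(8):
            for j in range(i):
                if (np.abs(bx[i]-bx[j])>1e-9).sum()==1: cv2.line(a,*[tuple(((q[k]+.5)*4).astype(int).tolist()) for k in(i,j)],(0,255,0),1)
    x0=int(u*4-400);y0=int(v*4-300); cv2.imwrite(f"pics/ov_{n}.png",a[max(y0,0):y0+600,max(0,x0):x0+800])
print(get_state()["time_s"])
E
```

```text
scene [211.0, 218.4, 153.0, 80.2]
top [256.9, 225.3, 180.8, 69.0]
clamp (array([0.53341421, 0.04668531, 1.72508005]), np.float64(0.08617109060287476))
clamp (array([0.53461229, 0.04737724, 1.7283531 ]), np.float64(0.05822557210922241))
clamp (array([0.53269557, 0.0465891 , 1.72195763]), np.float64(0.02000272274017334))
1.3
```

View pics/ov_scene.png

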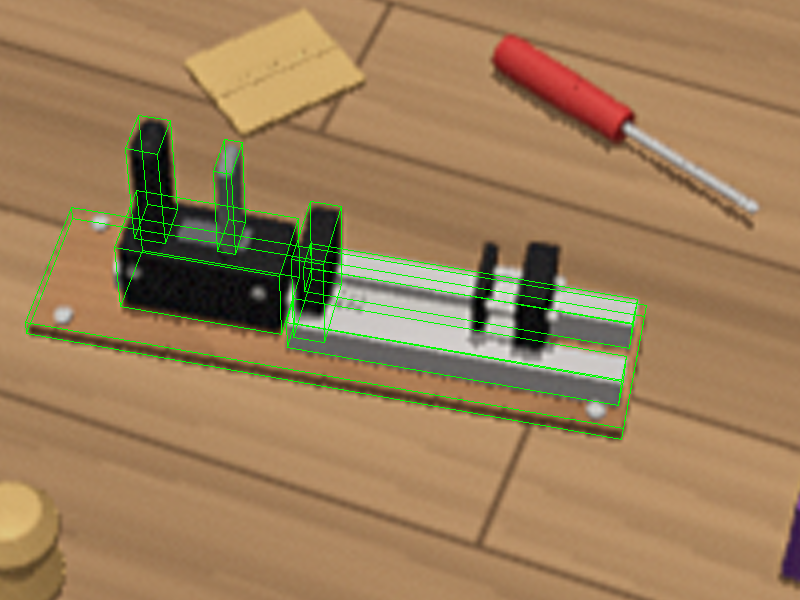

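View pics/ov_top.png

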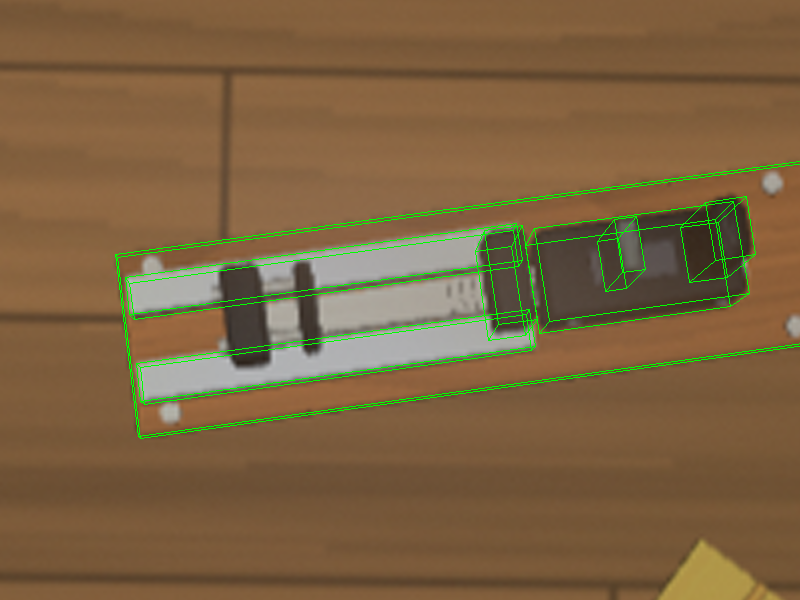

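```bash
cat >> h.py <<'E'
def tgt(pos,az):  # tool y down, tool z horizontal at azimuth az(deg)
    z=np.array([np.cos(np.radians(az)),np.sin(np.radians(az)),0]); y=np.array([0,0,-1.]); x=np.cross(y,z)
    return np.array(pos),np.c_[x,y,z]
def rel(s,pos,az):
    p,R=tgt(pos,az); R0=Ro.from_quat(s["orientation"]).as_matrix()
    return np.round((R0.T@(p-s["tcp_pos"]))*100,2),np.round(Ro.from_matrix(R0.T@R).as_rotvec(degrees=True),2)
def st():
    from plant import get_state
    s=get_state(); R=Ro.from_quat(s["orientation"]).as_matrix()
    print("t%.2f"%s["time_s"],"tcp",s["tcp_pos"].round(4),"az %.1f"%np.degrees(np.arctan2(R[1,2],R[0,2])),"ydir",R[:,1].round(3),"F",s["wrist_force"].round(1),"gap",round(s["finger_gap"],3),"q",s["qpos"].round(2))
    return s
E
python3 - <<'E'
from h import *
s=st()
a=np.degrees(-.2)+90
for az in (a,a-180): print(az,rel(s,[.4875,.3304,.20],az))
E
```

```text
t1.30 tcp [0.2254 0.529  0.2328] az 66.9 ydir [ 0.  0. -1.] F [-0.8 -0.   0.2] gap 1.001 q [ 1.06  0.38  0.08  1.27 -0.    1.46]
78.54084409738354 (array([31.9 ,  3.28, -8.  ]), array([-1.000e-02, -1.162e+01,  0.000e+00]))
-101.45915590261646 (array([31.9 ,  3.28, -8.  ]), array([-0.0000e+00,  1.6838e+02, -1.0000e-02]))
```

```bash
python3 -m handwheel '[[6,0.5,-1.5,0,-3,0,-1],[12,1,-3,0,-6,0,-1],[18,2,-4.5,0,-9,0,-1],[24,2.5,-6,0,-11.6,0,-1],[29,3,-7.3,0,-11.6,0,-1],[31.9,3.3,-8,0,-11.6,0,-1],[31.9,3.3,-8,0,-11.6,0,-1],[31.9,3.3,-8,0,-11.6,0,-1]]'
python3 - <<'E'
from h import *
from plant import *
st(); c=calibration("wrist"); im=capture("wrist"); cv2.imwrite("pics/w1.png",im[:,:,::-1])
for t in ["lock_case","clamp"]: print([(round(d["p"],2),d["bbox"]) for d in masks_of("wrist",t)])
print(proj(c,place(np.vstack(CASE),[.4875,.3304,-.2]),True).round(0).tolist())
E
```

```text
time_s: 2.3
tcp_pos: [0.487, 0.3307, 0.1998]
orientation: [-0.703, 0.071, -0.07, 0.704]
wrist_force: [0.1, -0.3, 0.5]
finger_gap: 0.998
t2.30 tcp [0.487  0.3307 0.1998] az 78.5 ydir [-0.001  0.    -1.   ] F [ 0.1 -0.3  0.5] gap 0.998 q [0.49 0.42 0.05 1.21 0.   0.69]
[(0.88, [286.5, 199.5, 70.4, 50.3]), (0.82, [419.8, 188.9, 64.6, 84.5]), (0.77, [293.4, 283.9, 52.6, 80.8])]
[(0.66, [290.8, 199.8, 66.2, 51.2]), (0.64, [0.0, 227.2, 204.6, 152.8])]
[[295.0, 195.0], [289.0, 210.0], [353.0, 195.0], [359.0, 210.0], [296.0, 228.0], [290.0, 249.0], [352.0, 227.0], [358.0, 249.0], [329.0, 222.0], [329.0, 226.0], [350.0, 222.0], [351.0, 226.0], [329.0, 237.0], [329.0, 242.0], [349.0, 237.0], [350.0, 242.0]]
```

View pics/w1.png

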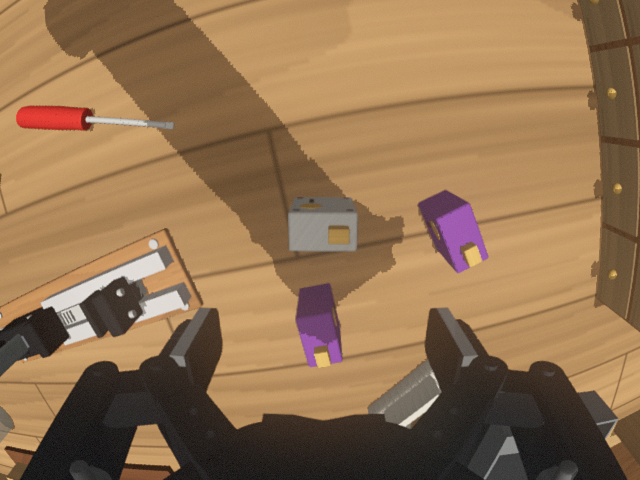

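```bash
python3 -m handwheel '[[0,5,0,0,0,0,-0.8],[0,10,0,0,0,0,-0.8],[0,14,0,0,0,0,-0.8],[0,15.5,0,0,0,0,-0.8],[0,15.5,0,0,0,0,-0.8],[0,15.5,0,0,0,0,-0.2],[0,15.5,0,0,0,0,0.2],[0,15.5,0,0,0,0,0.4],[0,15.5,0,0,0,0,0.4],[0,15.5,0,0,0,0,0.4],[0,15.5,0,0,0,0,0.4],[0,15.5,0,0,0,0,0.4]]' 35
python3 -m handwheel '[[0,-2,0,0,0,0,0.4],[0,-7,0,0,0,0,0.4],[0,-13,0,0,0,0,0.4],[0,-16,0,0,0,0,0.4],[0,-16,0,0,0,0,0.4]]'
python3 - <<'E'
from h import *
from plant import *
s=st(); c=calibration("wrist"); im=capture("wrist"); cv2.imwrite("pics/w2.png",im[:,:,::-1])
for cx in (-21,): 
  p=place(np.array([[cx/1000,0,0]]),[.5334,.0467,1.725])[0]; print(p,rel(s,[p[0],p[1],.2],np.degrees(1.725)-90))
E
```

```text
time_s: 3.95
tcp_pos: [0.4893, 0.3311, 0.0472]
orientation: [-0.703, 0.069, -0.072, 0.704]
wrist_force: [-0.1, -0.1, 6.2]
finger_gap: 0.621
time_s: 4.58
tcp_pos: [0.4894, 0.3314, 0.2079]
orientation: [-0.702, 0.069, -0.073, 0.705]
wrist_force: [0.8, -0.5, -4.6]
finger_gap: 0.625
t4.58 tcp [0.4894 0.3314 0.2079] az 78.5 ydir [ 0.006  0.003 -1.   ] F [ 0.8 -0.5 -4.6] gap 0.625 q [0.49 0.41 0.07 1.22 0.   0.69]
[0.53662546 0.02594918 0.        ] (array([ 10.71,   0.71, -29.  ]), array([-0.39, 69.69,  0.1 ]))
```

View pics/w2.png

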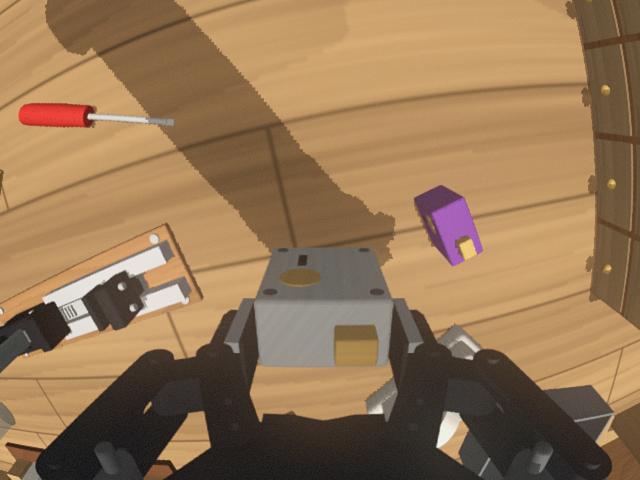

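The case is held squarely, with its top face at about (324,332). Before placing it I'll hover beside the clamp and refine the clamp pose with the wrist camera.

```bash
python3 - <<'E'
from h import *
s=st(); print(rel(s,[.57,.03,.23],98.8))
E
```

```text
t4.62 tcp [0.4881 0.3307 0.2053] az 78.5 ydir [ 0.002  0.001 -1.   ] F [-0.2 -0.4 -4.4] gap 0.62 q [0.49 0.41 0.06 1.22 0.   0.69]
(array([ 14.02,  -2.49, -27.83]), array([ -0.07, -20.28,   0.1 ]))
```

```bash
python3 -m handwheel '[[3,-0.5,-5,0,-5,0,0.4],[6,-1,-10,0,-10,0,0.4],[8.5,-1.5,-16,0,-15,0,0.4],[11,-2,-22,0,-20.3,0,0.4],[13,-2.5,-26,0,-20.3,0,0.4],[14,-2.5,-27.8,0,-20.3,0,0.4],[14,-2.5,-27.8,0,-20.3,0,0.4],[14,-2.5,-27.8,0,-20.3,0,0.4]]'
python3 - <<'E'
from h import *
from plant import *
s=st(); c=calibration("wrist"); im=capture("wrist"); a=im[:,:,::-1].copy(); cv2.imwrite("pics/w3.png",a)
r=masks_of("wrist","clamp"); print([(round(d["p"],2),d["bbox"]) for d in r])
np.savez("w3.npz",R=c["R"],t=c["t"],fovy=c["fovy"],cx=c["cx"],cy=c["cy"],m=r[0]["mask"] if r else 0)
for bx in clamp(0):
    q=proj(c,place(bx,[.5334,.0467,1.725]),True)
    for i in range(8):
        for j in range(i):
            if (np.abs(bx[i]-bx[j])>1e-9).sum()==1: cv2.line(a,*[tuple((q[k]+.5).astype(int).tolist()) for k in(i,j)],(0,255,0),1)
cv2.imwrite("pics/w3o.png",a)
E
```

```text
time_s: 5.62
tcp_pos: [0.5683, 0.0312, 0.2283]
orientation: [-0.705, -0.054, 0.056, 0.705]
wrist_force: [0.3, 0.4, -4.3]
finger_gap: 0.621
t5.62 tcp [0.5683 0.0312 0.2283] az 98.9 ydir [-0.003  0.001 -1.   ] F [ 0.3  0.4 -4.3] gap 0.621 q [-0.06  0.37  0.06  1.26  0.   -0.21]
[(0.91, [139.2, 129.6, 344.5, 93.2]), (0.46, [202.8, 170.7, 34.4, 46.5])]
```

View pics/w3o.png

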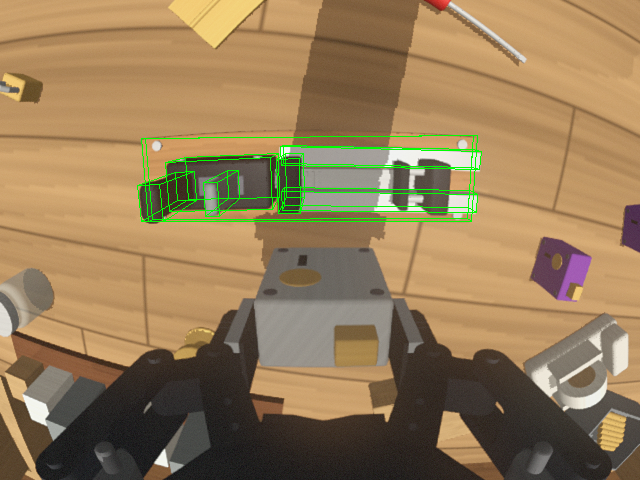

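View pics/w3.png

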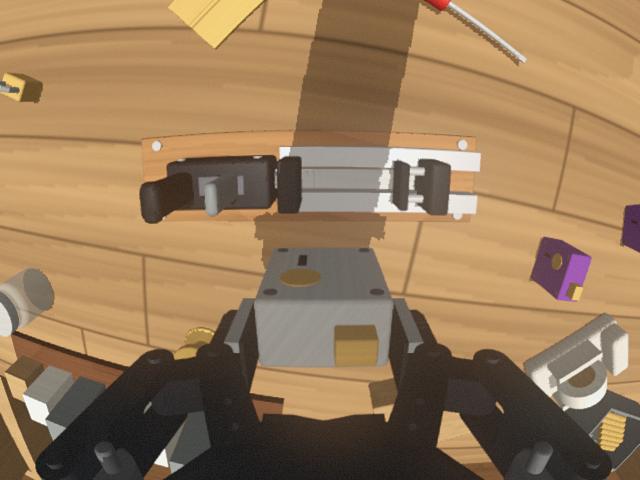

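```bash
python3 - <<'E'
from h import *
z=np.load("w3.npz"); c={k:z[k] for k in ("R","t","fovy","cx","cy")}
a=cv2.imread("pics/w3.png")[125:235,260:490]; a=cv2.resize(a,None,fx=3.4,fy=3.4,interpolation=cv2.INTER_CUBIC); a=cv2.convertScaleAbs(a,alpha=1.6,beta=10); cv2.imwrite("pics/w3z.png",a)
P=[.5334,.0467,1.725]
for j in (0,6,12,18,22):
    q=proj(c,place(np.array([[50-j,-20,74],[50-j,20,74],[50-j,-20,40]])/1000,P),True); print(j,q.round(1).tolist(),((q-[260,125])*3.4).round(0).tolist())
# held case fit in tool frame
s_pos=np.array([.5683,.0312,.2283])
from plant import get_state
s=get_state(); R=Ro.from_quat(s["orientation"]).as_matrix()
# tool-frame: case x -> tool? at grasp case yaw az-90: case y = tool z, case z=-tool y, case x = ...
for dx in (-4,0,4):
    for h in (45,48):
        pts=np.array([[x,h-zz,y] for x in(-16+dx,16+dx) for y in(-27,27) for zz in(64,)])/1000
        print(dx,h,proj(c,pts@R.T+s["tcp_pos"],True).round(0).tolist())
E
```

```text
0 [[408.6, 209.8], [410.9, 161.9], [400.5, 201.6]] [[505.0, 288.0], [513.0, 125.0], [478.0, 260.0]]
6 [[401.6, 209.7], [403.7, 161.6], [394.1, 201.5]] [[481.0, 288.0], [489.0, 125.0], [456.0, 260.0]]
12 [[394.6, 209.6], [396.5, 161.4], [387.7, 201.4]] [[457.0, 288.0], [464.0, 124.0], [434.0, 260.0]]
18 [[387.5, 209.5], [389.2, 161.2], [381.2, 201.3]] [[433.0, 287.0], [439.0, 123.0], [412.0, 260.0]]
22 [[382.7, 209.5], [384.3, 161.1], [376.9, 201.3]] [[417.0, 287.0], [423.0, 123.0], [398.0, 259.0]]
-4 45 [[252.0, 294.0], [398.0, 293.0], [259.0, 364.0], [391.0, 363.0]]
-4 48 [[253.0, 290.0], [397.0, 290.0], [260.0, 359.0], [390.0, 359.0]]
0 45 [[253.0, 303.0], [397.0, 303.0], [260.0, 371.0], [390.0, 371.0]]
0 48 [[254.0, 300.0], [396.0, 299.0], [261.0, 367.0], [389.0, 367.0]]
4 45 [[254.0, 313.0], [396.0, 312.0], [261.0, 379.0], [390.0, 378.0]]
4 48 [[255.0, 309.0], [395.0, 309.0], [262.0, 374.0], [388.0, 374.0]]
```

View pics/w3z.png

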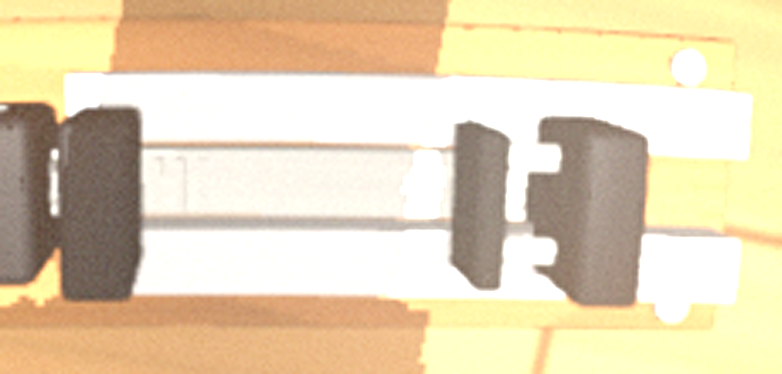

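```bash
python3 - <<'E'
from h import *
s=st(); p=place(np.array([[-.020,0,0]]),[.5334,.0467,1.725])[0]; print(p,rel(s,[p[0],p[1],.2],98.84+90))
E
```

```text
t5.72 tcp [0.5687 0.0315 0.2291] az 98.9 ydir [-0.002  0.001 -1.   ] F [ 0.7  0.3 -3.4] gap 0.622 q [-0.06  0.37  0.06  1.26  0.   -0.21]
[0.53647187 0.02693732 0.        ] (array([-3.25,  2.91,  0.05]), array([-1.000e-01, -8.991e+01, -2.000e-02]))
```

```bash
python3 -m handwheel '[[-0.5,0,0,0,-10,0,0.4],[-1,0,0,0,-20,0,0.4],[-1.5,0,0,0,-30,0,0.4],[-2,0.5,0,0,-40,0,0.4],[-2.5,1,0,0,-50,0,0.4],[-3,1.5,0,0,-60,0,0.4],[-3.3,2,0,0,-70,0,0.4],[-3.3,2.5,0,0,-80,0,0.4],[-3.3,2.9,0,0,-90,0,0.4],[-3.3,2.9,0,0,-90,0,0.4],[-3.3,2.9,0,0,-90,0,0.4],[-3.3,2.9,0,0,-90,0,0.4]]'
python3 - <<'E'
from h import *
from plant import *
s=st(); p=place(np.array([[-.020,0,0]]),[.5334,.0467,1.725])[0]; print(p,rel(s,[p[0],p[1],.1],98.84+90))
im=capture("wrist"); cv2.imwrite("pics/w4.png",im[:,:,::-1])
E
```

```text
time_s: 7.22
tcp_pos: [0.5369, 0.0253, 0.201]
orientation: [0.46, 0.537, -0.537, -0.46]
wrist_force: [-0.6, 0.6, -3.3]
finger_gap: 0.618
t7.22 tcp [0.5369 0.0253 0.201 ] az -171.2 ydir [ 0.  0. -1.] F [-0.6  0.6 -3.3] gap 0.618 q [-0.07  0.31 -0.1   1.16  0.   -1.79]
[0.53647187 0.02693732 0.        ] (array([ 0.17, 10.1 ,  0.02]), array([ 0.02, -0.07,  0.  ]))
```

View pics/w4.png

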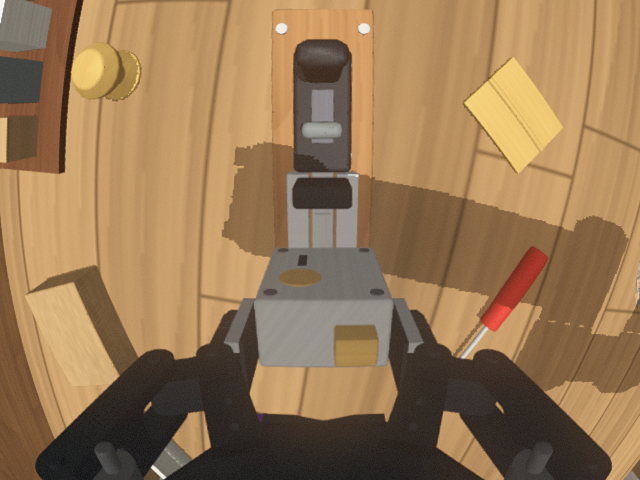

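The case is lined up with the rails: fixed jaw at (322,193), case at (323,305). Now lowering it partway.

```bash
python3 -m handwheel '[[0.1,4,0,0,0,0,0.4],[0.2,8,0,0,0,0,0.4],[0.2,10,0,0,0,0,0.4],[0.2,10,0,0,0,0,0.4],[0.2,10,0,0,0,0,0.4]]'
python3 - <<'E'
from h import *
from plant import *
s=st(); p=place(np.array([[-.020,0,0]]),[.5334,.0467,1.725])[0]; print(p,rel(s,[p[0],p[1],.08],98.84+90))
im=capture("wrist"); cv2.imwrite("pics/w5.png",im[:,:,::-1])
E
```

```text
time_s: 7.9
tcp_pos: [0.5374, 0.0269, 0.1019]
orientation: [0.461, 0.537, -0.536, -0.46]
wrist_force: [0.9, -0.0, -3.1]
finger_gap: 0.619
t7.90 tcp [0.5374 0.0269 0.1019] az -171.2 ydir [ 0.002 -0.    -1.   ] F [ 0.9 -0.  -3.1] gap 0.619 q [-0.07  0.38 -0.27  0.92  0.   -1.79]
[0.53647187 0.02693732 0.        ] (array([0.02, 2.19, 0.1 ]), array([ 0.1 , -0.04, -0.02]))
```

View pics/w5.png

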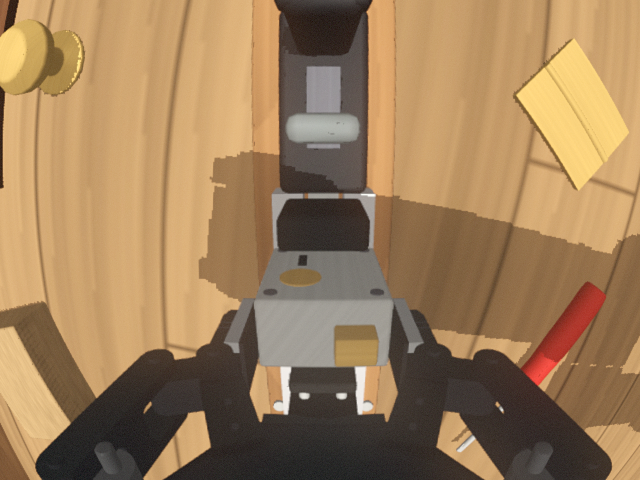

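```bash
python3 -m handwheel '[[0,1,0.1,0,0,0,0.4],[0,1.8,0.1,0,0,0,0.4],[0,2,0.1,0,0,0,0.4],[0,2,0.1,0,0,0,0.4]]'
python3 -m handwheel '[[0,0.1,0,0,0,0,0.4],[0,0.1,0,0,0,0,0.4]]'
```

```text
time_s: 8.45
tcp_pos: [0.5352, 0.0269, 0.0805]
orientation: [-0.46, -0.537, 0.537, 0.46]
wrist_force: [0.1, 0.4, -3.5]
finger_gap: 0.62
time_s: 8.7
tcp_pos: [0.5357, 0.0269, 0.0799]
orientation: [0.46, 0.537, -0.537, -0.46]
wrist_force: [-0.0, 0.0, -4.0]
finger_gap: 0.622
```

```bash
python3 -m handwheel '[[0,0.1,0,0,0,0,0.4],[0,0.1,0,0,0,0,0.4]]'
python3 -m handwheel '[[0,0.1,0,0,0,0,0.4],[0,0.1,0,0,0,0,0.4]]'
```

```text
time_s: 8.95
tcp_pos: [0.5358, 0.0267, 0.0792]
orientation: [0.46, 0.537, -0.537, -0.46]
wrist_force: [-0.5, -0.9, -0.4]
finger_gap: 0.628
time_s: 9.2
tcp_pos: [0.5358, 0.0267, 0.0792]
orientation: [0.46, 0.537, -0.537, -0.46]
wrist_force: [-3.0, 0.9, 8.3]
finger_gap: 0.624
```

```bash
python3 -m handwheel '[[0,-0.1,0,0,0,0,-0.3],[0,-0.1,0,0,0,0,-0.5],[0,-0.1,0,0,0,0,-0.7],[0,-0.1,0,0,0,0,-0.7]]'
python3 -m handwheel '[[0,-4,0,0,0,0,-0.7],[0,-9,0,0,0,0,-0.7],[0,-12,0,0,0,0,-0.7],[0,-12,0,0,0,0,-0.7]]'
python3 - <<'E'
from h import *
from plant import *
s=st(); p=place(np.array([[-.115,0,0]]),[.5334,.0467,1.725])[0]; print(p,rel(s,[p[0],p[1],.2],98.84))
im=capture("wrist"); cv2.imwrite("pics/w6.png",im[:,:,::-1])
im=capture("scene"); cv2.imwrite("pics/s6.png",cv2.resize(im[190:310,200:400,::-1],None,fx=4,fy=4))
E
```

```text
time_s: 9.7
tcp_pos: [0.5355, 0.0269, 0.0787]
orientation: [0.46, 0.537, -0.537, -0.46]
wrist_force: [-0.3, 0.4, 0.1]
finger_gap: 0.852
time_s: 10.2
tcp_pos: [0.5376, 0.0267, 0.2016]
orientation: [0.462, 0.538, -0.536, -0.458]
wrist_force: [-0.1, -0.4, 0.6]
finger_gap: 0.847
t10.20 tcp [0.5376 0.0267 0.2016] az -171.2 ydir [ 0.006 -0.    -1.   ] F [-0.1 -0.4  0.6] gap 0.847 q [-0.07  0.31 -0.1   1.16  0.   -1.79]
[ 0.55106323 -0.06693543  0.        ] (array([-9.46,  0.17,  0.11]), array([ 0.31, 89.98,  0.21]))
```

View pics/w6.png

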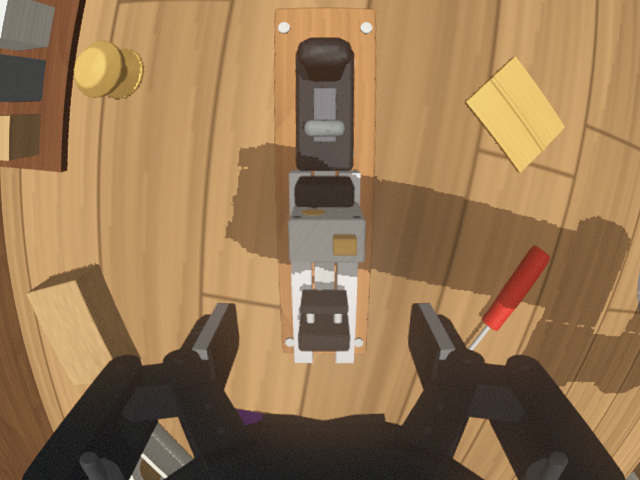

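View pics/s6.png

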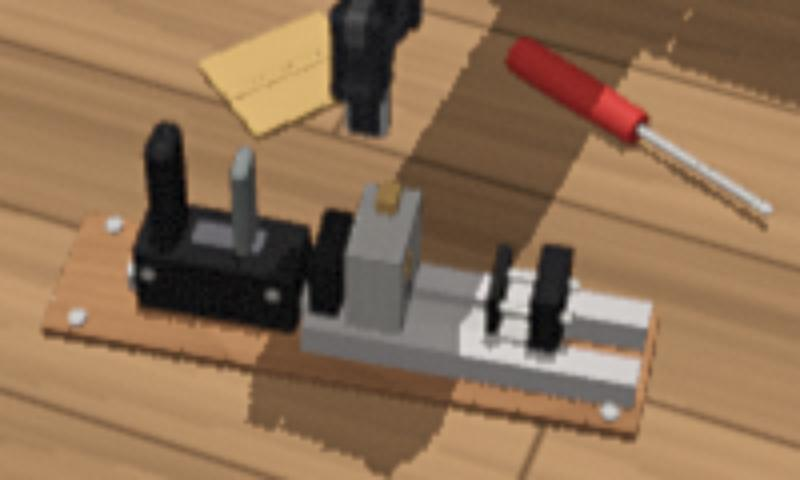

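```bash
python3 -m handwheel '[[-1,0,0,0,10,0,-1],[-2,0,0,0,20,0,-1],[-3,0,0,0,30,0,-1],[-4,0,0,0,40,0,-1],[-5,0,0,0,50,0,-1],[-6,0,0,0,60,0,-1],[-7,0,0,0,70,0,-1],[-8,0,0,0,80,0,-1],[-9.5,0.2,0.1,0,90,0,-1],[-9.9,0.2,0.1,0,90,0,-1],[-9.9,0.2,0.1,0,90,0,-1],[-9.9,0.2,0.1,0,90,0,-1]]'
python3 - <<'E'
from h import *
from plant import *
s=st(); p=place(np.array([[-.120,0,0]]),[.5334,.0467,1.725])[0]; print(p,rel(s,[p[0],p[1],.103],98.84))
c=calibration("wrist");im=capture("wrist"); a=im[:,:,::-1].copy(); cv2.imwrite("pics/w7r.png",a)
for bx in clamp(0)[4:]:
    q=proj(c,place(bx,[.5334,.0467,1.725]),True)
    for i in range(8):
        for j in range(i):
            if (np.abs(bx[i]-bx[j])>1e-9).sum()==1: cv2.line(a,*[tuple((q[k]+.5).astype(int).tolist()) for k in(i,j)],(0,255,0),1)
cv2.imwrite("pics/w7.png",a)
E
```

```text
time_s: 11.8
tcp_pos: [0.5494, -0.0706, 0.1964]
orientation: [-0.705, -0.055, 0.055, 0.705]
wrist_force: [-0.2, 0.5, -0.1]
finger_gap: 1.0
t11.80 tcp [ 0.5494 -0.0706  0.1964] az 98.9 ydir [-0.001  0.001 -1.   ] F [-0.2  0.5 -0.1] gap 1.0 q [-0.24  0.35 -0.06  1.17  0.   -0.4 ]
[ 0.55183119 -0.0718761   0.        ] (array([ 0.23,  9.34, -0.17]), array([-0.04,  0.08, -0.03]))
```

View pics/w7.png

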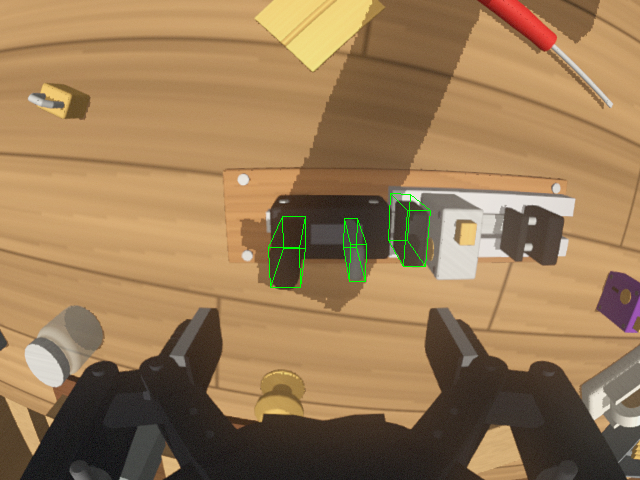

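```bash
python3 -m handwheel '[[0.2,3,-0.2,0,0,0,-1],[0.2,6,-0.2,0,0,0,-1],[0.2,9,-0.2,0,0,0,-1],[0.2,9.3,-0.2,0,0,0,-1],[0.2,9.3,-0.2,0,0,0,-0.5],[0.2,9.3,-0.2,0,0,0,-0.5],[0.2,9.3,-0.2,0,0,0,-0.5]]' 80
python3 - <<'E'
from h import *
from plant import *
s=st(); p=place(np.array([[-.120,0,0]]),[.5334,.0467,1.725])[0]; print(p,rel(s,[p[0],p[1],.103],98.84))
c=calibration("wrist");im=capture("wrist"); a=im[:,:,::-1].copy(); cv2.imwrite("pics/w8.png",a)
E
```

```text
time_s: 12.72
tcp_pos: [0.5529, -0.073, 0.105]
orientation: [0.705, 0.055, -0.054, -0.705]
wrist_force: [0.1, -0.4, -0.5]
finger_gap: 0.748
t12.72 tcp [ 0.5529 -0.073   0.105 ] az 98.8 ydir [ 0.002 -0.    -1.   ] F [ 0.1 -0.4 -0.5] gap 0.748 q [-0.25  0.41 -0.21  0.95  0.   -0.4 ]
[ 0.55183119 -0.0718761   0.        ] (array([-0.09,  0.2 ,  0.13]), array([ 0.05, -0.01,  0.13]))
```

View pics/w8.png

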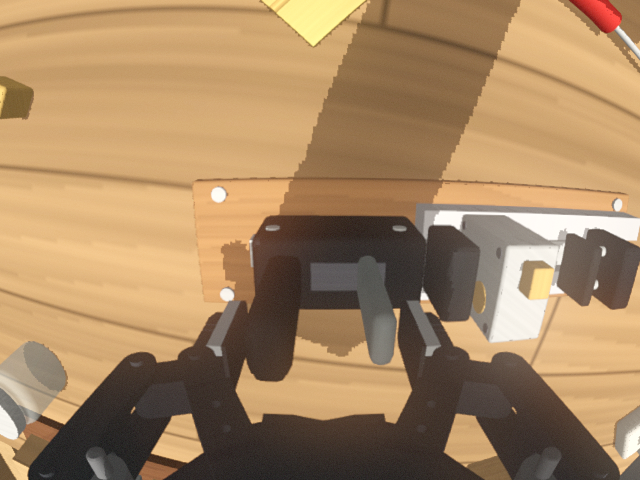

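```bash
python3 -m handwheel '[[0,0,-0.4,0,0,0,-0.5],[0,0,-0.8,0,0,0,-0.5],[0,0,-0.8,0,0,0,-0.5]]'
python3 -m handwheel '[[0,0,-0.4,0,0,0,-0.5],[0,0,-0.7,0,0,0,-0.5],[0,0,-0.7,0,0,0,-0.5]]'
python3 -m handwheel '[[0,0,-0.4,0,0,0,-0.5],[0,0,-0.7,0,0,0,-0.5],[0,0,-0.7,0,0,0,-0.5]]'
cat >> h.py <<'E'
CP=[.5334,.0467,1.725]
def cx(s):
    d=s["tcp_pos"][:2]-np.array(CP[:2]); u=np.array([np.cos(CP[2]),np.sin(CP[2])]); v=np.array([-u[1],u[0]])
    c=d@u*1000; print("centre x %.1f y %.1f trig(contact) %.1f  Fx %.1f"%(c,d@v*1000,-93-(c+s["finger_gap"]*42.5),s["wrist_force"][:2]@u)); return c
def look(tag):
    from plant import capture,calibration
    c=calibration("wrist"); im=capture("wrist")[:,:,::-1].copy(); cv2.imwrite(f"pics/{tag}r.png",im)
    f=[]
    a=cv2.resize(im[180:360,340:640],None,fx=2.6,fy=2.6,interpolation=cv2.INTER_CUBIC); a=cv2.convertScaleAbs(a,alpha=1.7,beta=15)
    for j in range(0,76,5):
        q=(proj(c,place(np.array([[50-j,-20,74],[50-j,20,74]])/1000,CP),True)+.5-[340,180])*2.6
        cv2.line(a,*[tuple(x.astype(int).tolist()) for x in q],(0,255,0) if j%10 else (0,0,255),1)
    cv2.imwrite(f"pics/{tag}.png",a)
E
python3 - <<'E'
from h import *
s=st(); cx(s); look("p1")
E
```

```text
time_s: 13.15
tcp_pos: [0.5533, -0.0796, 0.1041]
orientation: [-0.704, -0.055, 0.054, 0.706]
wrist_force: [-0.9, 5.0, 2.4]
finger_gap: 0.749
time_s: 13.52
tcp_pos: [0.5542, -0.0857, 0.104]
orientation: [-0.703, -0.055, 0.054, 0.707]
wrist_force: [-0.9, 7.1, 3.5]
finger_gap: 0.75
time_s: 13.9
tcp_pos: [0.5552, -0.0924, 0.104]
orientation: [-0.703, -0.055, 0.054, 0.707]
wrist_force: [-0.4, 8.0, 4.2]
finger_gap: 0.754
t13.90 tcp [ 0.5552 -0.0924  0.104 ] az 98.9 ydir [ 0.     0.005 -1.   ] F [-0.4  8.   4.2] gap 0.754 q [-0.28  0.42 -0.19  0.96  0.01 -0.44]
centre x -140.8 y -0.2 trig(contact) 15.7  Fx 7.9
```

View pics/p1.png

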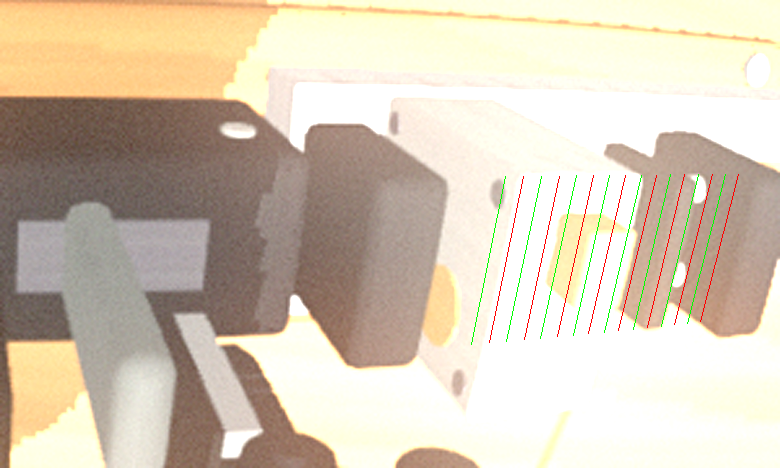

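View pics/p1r.png

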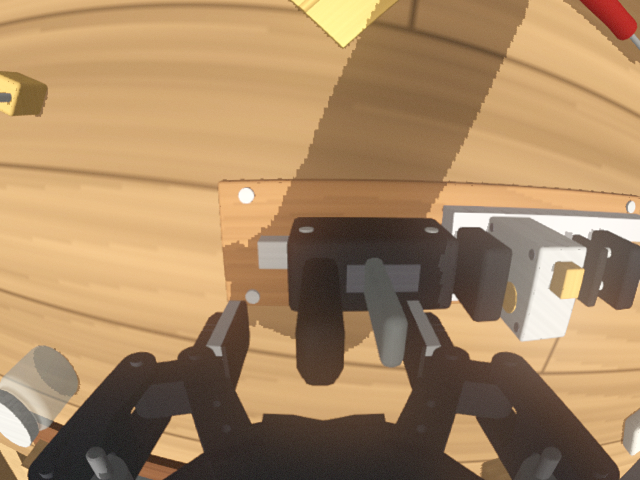

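```bash
python3 -m handwheel '[[0,0,-0.3,0,0,0,-0.5],[0,0,-0.3,0,0,0,-0.5]]'
python3 -m handwheel '[[0,0,1.2,0,0,0,-0.5],[0,0,2.2,0,0,0,-0.5],[0,0,2.2,0,0,0,-0.5]]'
python3 - <<'E'
from h import *
from plant import *
s=st(); cx(s); look("p2")
im=capture("scene"); cv2.imwrite("pics/s2.png",cv2.resize(im[190:310,200:400,::-1],None,fx=4,fy=4))
E
```

```text
time_s: 14.2
tcp_pos: [0.5556, -0.0951, 0.104]
orientation: [-0.703, -0.055, 0.055, 0.707]
wrist_force: [-0.1, 7.9, 4.2]
finger_gap: 0.749
time_s: 14.58
tcp_pos: [0.5521, -0.0755, 0.1037]
orientation: [0.705, 0.055, -0.055, -0.705]
wrist_force: [0.5, -0.5, -0.5]
finger_gap: 0.75
t14.57 tcp [ 0.5521 -0.0755  0.1037] az 98.9 ydir [-0.    -0.001 -1.   ] F [ 0.5 -0.5 -0.5] gap 0.75 q [-0.25  0.41 -0.21  0.95 -0.   -0.4 ]
centre x -123.6 y 0.3 trig(contact) -1.3  Fx -0.6
```

View pics/p2.png

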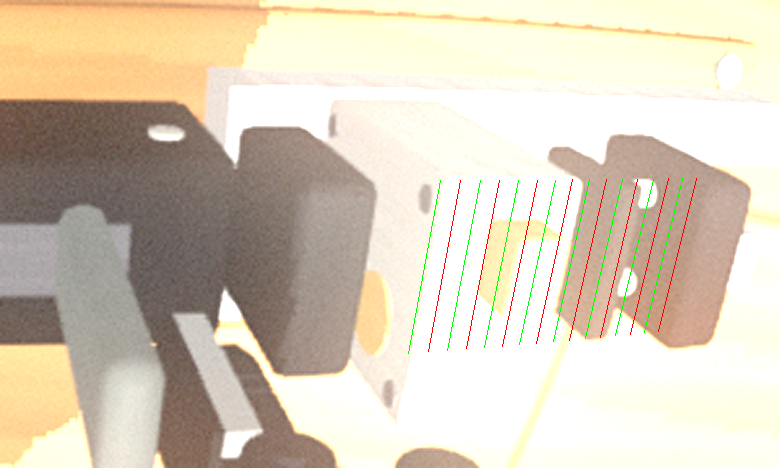

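View pics/s2.png

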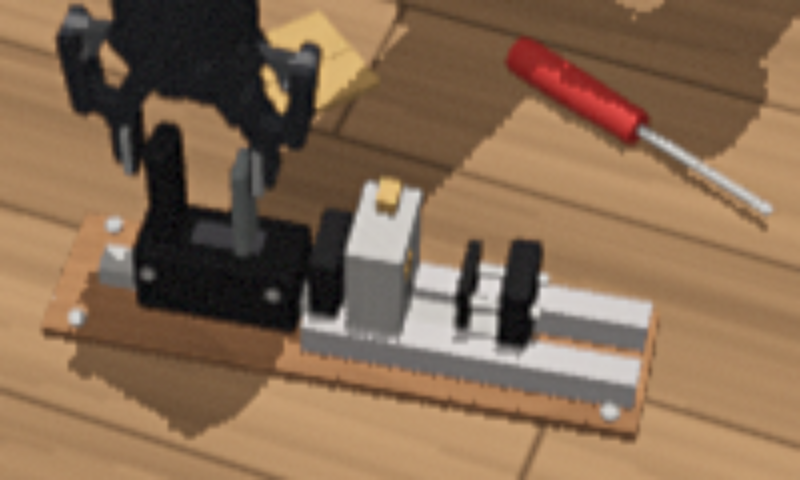

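```bash
python3 -m handwheel '[[0,0,-0.5,0,0,0,-0.5],[0,0,-1,0,0,0,-0.5],[0,0,-1.5,0,0,0,-0.5],[0,0,-2,0,0,0,-0.5],[0,0,-2.4,0,0,0,-0.5],[0,0,-2.4,0,0,0,-0.5]]'
python3 - <<'E'
from h import *
s=st(); cx(s)
E
python3 -m handwheel '[[0,0,1,0,0,0,-0.5],[0,0,2,0,0,0,-0.5],[0,0,2.4,0,0,0,-0.5],[0,0,2.4,0,0,0,-0.5]]'
python3 - <<'E'
from h import *
from plant import *
s=st(); cx(s); look("p3")
im=capture("scene"); c=calibration("scene"); a=cv2.resize(im[220:300,250:380,::-1],None,fx=6,fy=6,interpolation=cv2.INTER_CUBIC)
for j in range(0,76,5):
    q=(proj(c,place(np.array([[50-j,20,40],[50-j,20,74]])/1000,[.5346,.0474,1.728]))+.5-[250,220])*6
    cv2.line(a,*[tuple(x.astype(int).tolist()) for x in q],(0,255,0) if j%10 else (0,0,255),1)
cv2.imwrite("pics/s3.png",a)
E
```

```text
time_s: 15.42
tcp_pos: [0.5556, -0.0969, 0.1034]
orientation: [-0.703, -0.055, 0.055, 0.707]
wrist_force: [-0.1, 9.7, 1.9]
finger_gap: 0.752
t15.43 tcp [ 0.5556 -0.0969  0.1034] az 98.9 ydir [-0.001  0.007 -1.   ] F [-0.1  9.7  1.9] gap 0.752 q [-0.29  0.43 -0.19  0.96  0.01 -0.44]
centre x -145.3 y 0.1 trig(contact) 20.4  Fx 9.6
time_s: 15.92
tcp_pos: [0.5526, -0.0762, 0.104]
orientation: [0.706, 0.055, -0.054, -0.704]
wrist_force: [0.7, -0.8, 0.5]
finger_gap: 0.751
t15.93 tcp [ 0.5526 -0.0762  0.104 ] az 98.8 ydir [ 0.    -0.001 -1.   ] F [ 0.7 -0.8  0.5] gap 0.751 q [-0.25  0.41 -0.21  0.95 -0.   -0.4 ]
centre x -124.4 y -0.1 trig(contact) -0.6  Fx -0.9
```

View pics/p3.png

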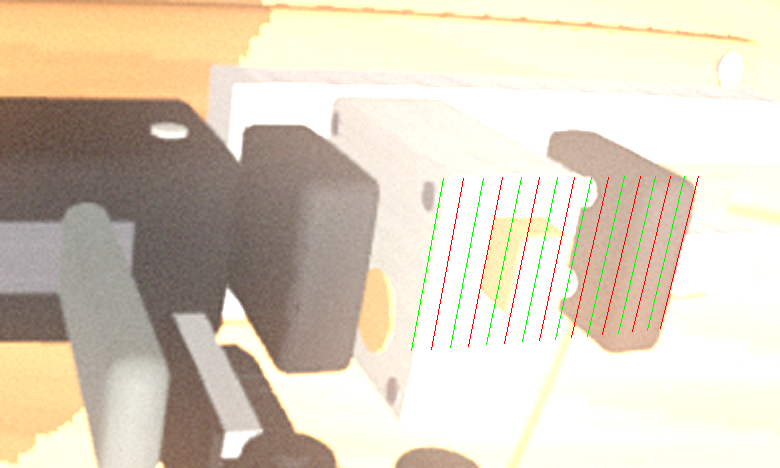

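View pics/s3.png

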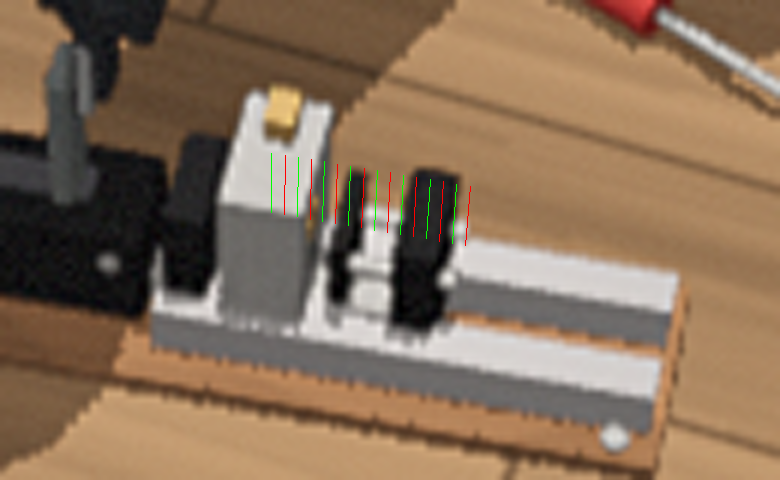

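```bash
cat >> h.py <<'E'
def scn(tag):
    from plant import capture,calibration
    im=capture("scene"); c=calibration("scene"); cv2.imwrite(f"pics/{tag}r.png",im[:,:,::-1]); a=cv2.resize(im[230:290,270:370,::-1],None,fx=7.5,fy=7.5,interpolation=cv2.INTER_CUBIC)
    a=cv2.convertScaleAbs(a,alpha=1.8,beta=10)
    for j in range(0,76,5):
        q=(proj(c,place(np.array([[50-j,-20,40],[50-j,-20,74]])/1000,[.5346,.0474,1.728]))+.5-[270,230])*7.5
        cv2.line(a,*[tuple(x.astype(int).tolist()) for x in q],(0,255,0) if j%10 else (0,0,255),1)
    cv2.imwrite(f"pics/{tag}.png",a)
E
python3 - <<'E'
from h import *
scn("s4"); 
E
```

```text
(no output)
```

View pics/s4.png

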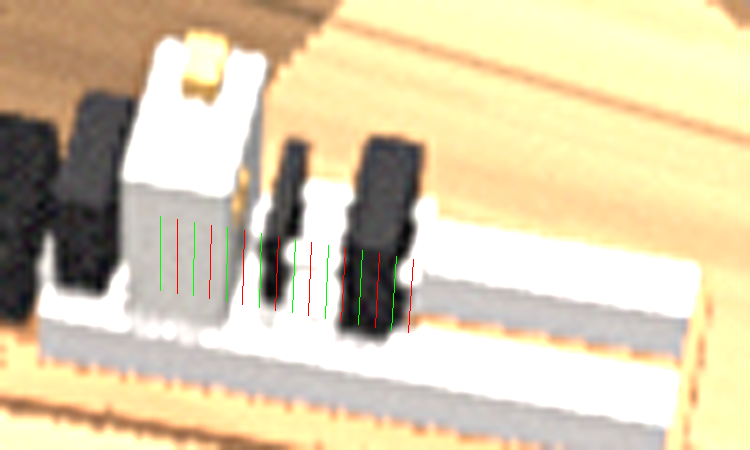

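```bash
python3 -m handwheel '[[0,0,-0.5,0,0,0,-0.5],[0,0,-1,0,0,0,-0.5],[0,0,-1.4,0,0,0,-0.5],[0,0,-1.7,0,0,0,-0.5],[0,0,-1.7,0,0,0,-0.5]]'
python3 - <<'E'
from h import *
s=st(); cx(s); scn("s5"); look("p5")
E
```

```text
time_s: 16.7
tcp_pos: [0.5546, -0.0894, 0.1036]
orientation: [-0.702, -0.055, 0.055, 0.708]
wrist_force: [-1.2, 11.6, 2.6]
finger_gap: 0.75
t16.70 tcp [ 0.5546 -0.0894  0.1036] az 98.9 ydir [-0.     0.008 -1.   ] F [-1.2 11.6  2.6] gap 0.75 q [-0.28  0.42 -0.2   0.96  0.01 -0.43]
centre x -137.8 y -0.1 trig(contact) 12.9  Fx 11.7
```

View pics/s5.png

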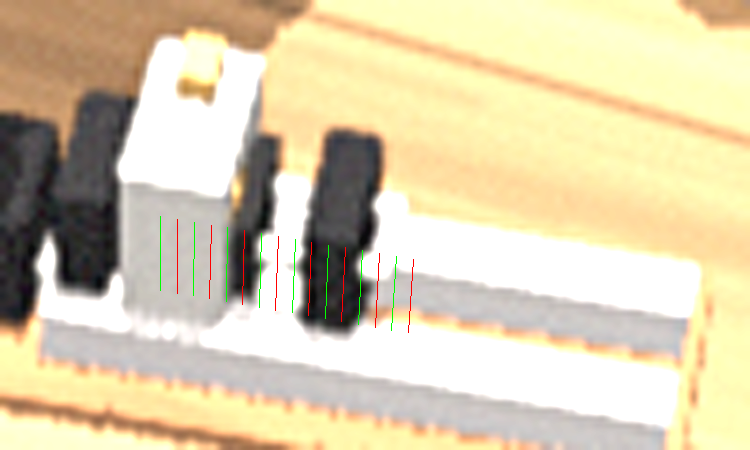

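View pics/p5.png

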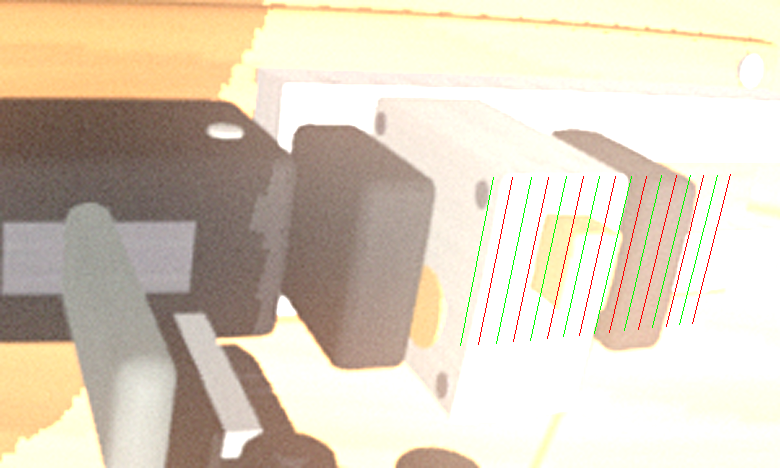

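```bash
python3 -m handwheel '[[0,0,1,0,0,0,-0.5],[0,0,1.7,0,0,0,-0.5],[0,0,1.7,0,0,0,-0.5],[0,0,1.7,0,0,0,-0.5]]'
python3 - <<'E'
from h import *
s=st(); cx(s)
E
for i in 1; do :; done
python3 -m handwheel '[[0,0,-0.4,0,0,0,-0.5],[0,0,-0.4,0,0,0,-0.5],[0,0,-0.4,0,0,0,-0.5]]'
python3 -m handwheel '[[0,0,-0.3,0,0,0,-0.5],[0,0,-0.3,0,0,0,-0.5]]'
python3 -m handwheel '[[0,0,-0.3,0,0,0,-0.5],[0,0,-0.3,0,0,0,-0.5]]'
python3 - <<'E'
from h import *
s=st(); cx(s); scn("s6"); look("p6")
E
```

```text
time_s: 17.3
tcp_pos: [0.5526, -0.0764, 0.1038]
orientation: [0.705, 0.054, -0.054, -0.705]
wrist_force: [-0.9, 0.3, 0.9]
finger_gap: 0.75
t17.30 tcp [ 0.5526 -0.0764  0.1038] az 98.8 ydir [ 0.    -0.001 -1.   ] F [-0.9  0.3  0.9] gap 0.75 q [-0.25  0.41 -0.21  0.95 -0.   -0.4 ]
centre x -124.6 y -0.1 trig(contact) -0.3  Fx 0.5
time_s: 17.68
tcp_pos: [0.5528, -0.0778, 0.1036]
orientation: [-0.703, -0.055, 0.055, 0.707]
wrist_force: [-0.0, 7.4, 1.6]
finger_gap: 0.748
time_s: 17.92
tcp_pos: [0.5531, -0.0797, 0.1036]
orientation: [-0.702, -0.055, 0.055, 0.708]
wrist_force: [-0.4, 9.4, 2.8]
finger_gap: 0.75
time_s: 18.18
tcp_pos: [0.5535, -0.0824, 0.1036]
orientation: [-0.702, -0.055, 0.055, 0.708]
wrist_force: [-0.1, 9.8, 2.6]
finger_gap: 0.751
t18.18 tcp [ 0.5535 -0.0824  0.1036] az 98.9 ydir [-0.     0.008 -1.   ] F [-0.1  9.8  2.6] gap 0.751 q [-0.27  0.42 -0.2   0.95  0.01 -0.42]
centre x -130.6 y -0.0 trig(contact) 5.7  Fx 9.7
```

View pics/s6.png

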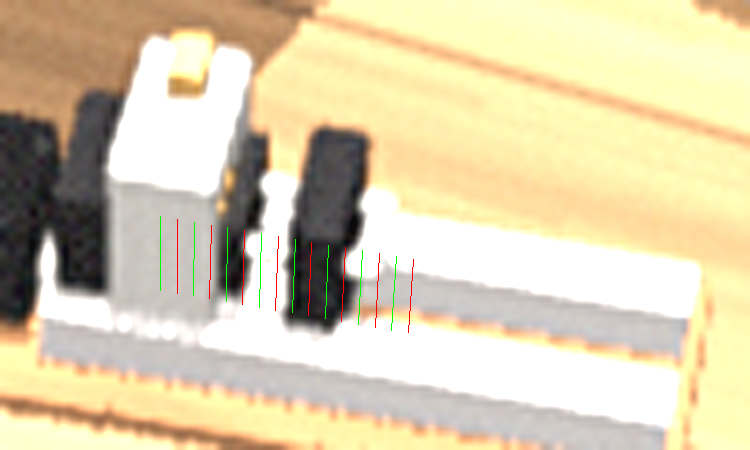

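View pics/p6.png

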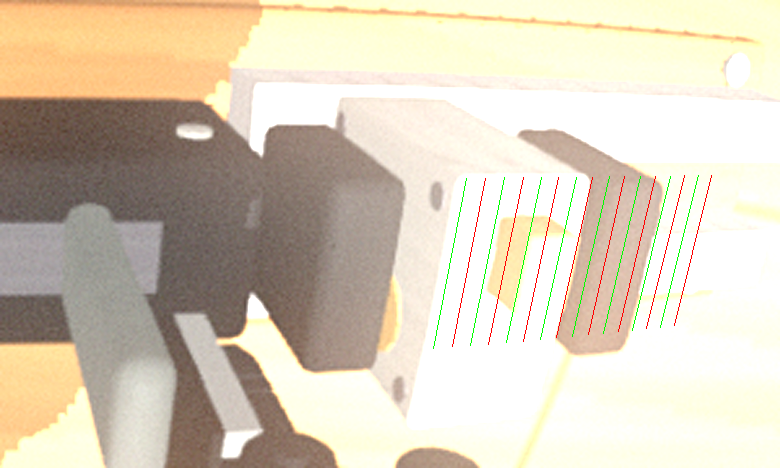

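```bash
python3 -m handwheel '[[0,0,-0.2,0,0,0,-0.5],[0,0,-0.2,0,0,0,-0.5]]'
python3 - <<'E'
from h import *
cx(st())
E
python3 -m handwheel '[[0,0,-0.2,0,0,0,-0.5],[0,0,-0.2,0,0,0,-0.5]]'
python3 - <<'E'
from h import *
s=st(); cx(s); scn("s7"); look("p7")
E
```

```text
time_s: 18.52
tcp_pos: [0.5537, -0.0838, 0.1035]
orientation: [-0.702, -0.055, 0.055, 0.708]
wrist_force: [-0.1, 13.1, 2.2]
finger_gap: 0.748
t18.52 tcp [ 0.5537 -0.0838  0.1035] az 98.9 ydir [-0.     0.009 -1.   ] F [-0.1 13.1  2.2] gap 0.748 q [-0.27  0.42 -0.2   0.95  0.01 -0.42]
centre x -132.1 y -0.0 trig(contact) 7.3  Fx 12.9
time_s: 18.77
tcp_pos: [0.5539, -0.0852, 0.1035]
orientation: [-0.701, -0.055, 0.055, 0.709]
wrist_force: [-0.2, 13.8, 2.2]
finger_gap: 0.749
t18.77 tcp [ 0.5539 -0.0852  0.1035] az 98.9 ydir [-0.001  0.01  -1.   ] F [-0.2 13.8  2.2] gap 0.749 q [-0.27  0.42 -0.2   0.95  0.01 -0.43]
centre x -133.5 y -0.0 trig(contact) 8.7  Fx 13.6
```

View pics/s7.png

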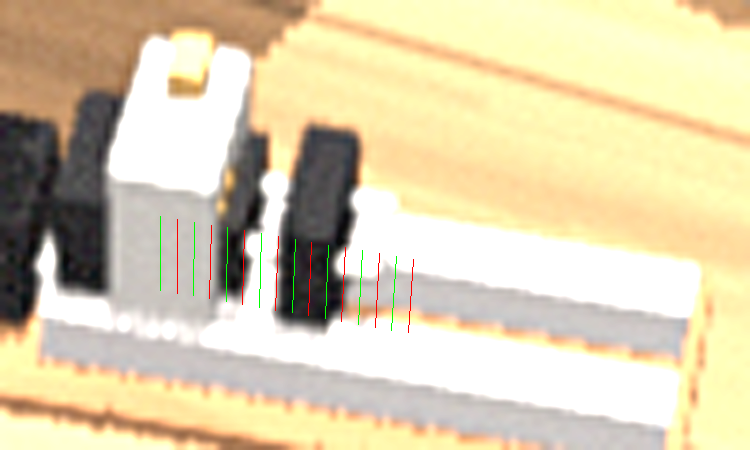

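View pics/p7.png

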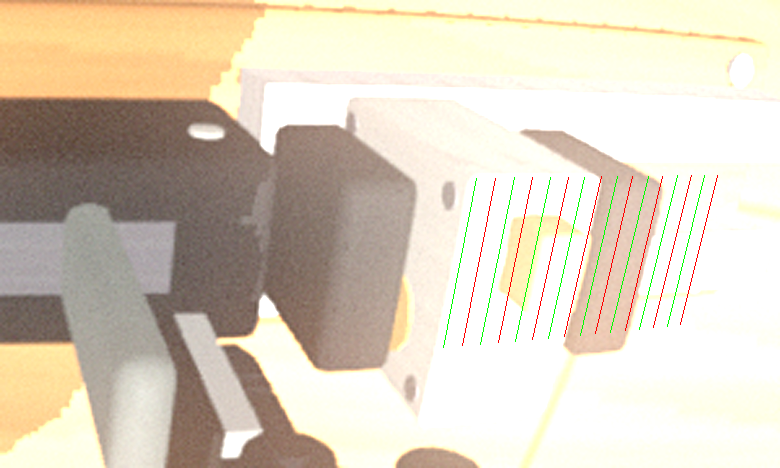

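```bash
python3 - <<'E'
from h import *
from plant import calibration
c=calibration("scene")
I={k:cv2.cvtColor(cv2.imread(f"pics/{k}r.png"),cv2.COLOR_BGR2GRAY) for k in("s4","s5","s6","s7")}
up=lambda a:cv2.resize(a,None,fx=8,fy=8,interpolation=cv2.INTER_CUBIC)
# jaw block patch in s4: zoom coords x 340..430,y130..340 -> px
def track(k,x0,x1,y0,y1,ref="s4"):
    T=up(I[ref])[int(y0*8):int(y1*8),int(x0*8):int(x1*8)]
    W=up(I[k])[int((y0-6)*8):int((y1+6)*8),int((x0-14)*8):int((x1+6)*8)]
    r=cv2.matchTemplate(W,T,cv2.TM_CCOEFF_NORMED); _,m,_,l=cv2.minMaxLoc(r); return round(l[0]/8-14,2),round(l[1]/8-6,2),round(m,2)
u=proj(c,place(np.array([[40-j,-20,80] for j in (0,10)])/1000,[.5346,.0474,1.728])); print("px per 10mm",u[1]-u[0])
for k in I:
    print(k,"jaw",track(k,270+335/7.5,270+430/7.5,230+132/7.5,230+250/7.5),"bolt/case",track(k,270+120/7.5,270+235/7.5,230+25/7.5,230+190/7.5),"pad",track(k,270+285/7.5,270+322/7.5,230+135/7.5,230+200/7.5))
E
```

```text
px per 10mm [-4.52125978 -0.76618129]
s4 jaw (0.0, 0.0, 1.0) bolt/case (0.0, 0.0, 1.0) pad (0.0, 0.0, 1.0)
s5 jaw (-5.25, -0.88, 0.99) bolt/case (-0.38, -0.12, 0.99) pad (-3.88, -0.75, 0.99)
s6 jaw (-7.12, -1.25, 0.99) bolt/case (-2.0, -0.25, 0.99) pad (-5.38, -1.0, 0.98)
s7 jaw (-8.25, -1.5, 0.99) bolt/case (-2.0, -0.25, 0.99) pad (-5.38, -1.0, 0.99)
```

```bash
python3 -m handwheel '[[0,0,-0.15,0,0,0,-0.5],[0,0,-0.15,0,0,0,-0.5],[0,0,-0.15,0,0,0,-0.5],[0,0,-0.15,0,0,0,-0.5]]'
python3 - <<'E'
from h import *
from plant import capture,get_state,calibration
s=st(); cx(s); scn("s8"); look("p8")
capture("top"); cv2.imwrite("pics/t8.png",capture("top")[:,:,::-1])
I={k:cv2.cvtColor(cv2.imread(f"pics/{k}r.png"),cv2.COLOR_BGR2GRAY) for k in("s4","s7","s8")}
I["s0"]=cv2.cvtColor(cv2.imread("pics/scene0.png"),cv2.COLOR_BGR2GRAY)
up=lambda a:cv2.resize(a,None,fx=20,fy=20,interpolation=cv2.INTER_CUBIC)
def track(k,x0,x1,y0,y1,ref="s4",L=14,Rr=4):
    T=up(I[ref][220:310,260:380]); W=up(I[k][220:310,260:380]); f=lambda v,o:int((v-o)*20)
    T=T[f(y0,220):f(y1,220),f(x0,260):f(x1,260)]; W=W[f(y0-4,220):f(y1+4,220),f(x0-L,260):f(x1+Rr,260)]
    r=cv2.matchTemplate(W,T,cv2.TM_CCOEFF_NORMED); _,m,_,l=cv2.minMaxLoc(r); return round(l[0]/20-L,2),round(m,2)
for k,L,Rr in (("s0",2,18),("s7",14,4),("s8",14,4)):
    print(k,"jaw",track(k,270+335/7.5,270+430/7.5,230+132/7.5,230+250/7.5,L=L,Rr=Rr),"pad",track(k,270+285/7.5,270+322/7.5,230+135/7.5,230+200/7.5,L=L,Rr=Rr))
E
```

```text
time_s: 19.38
tcp_pos: [0.5541, -0.0862, 0.1035]
orientation: [-0.701, -0.055, 0.055, 0.709]
wrist_force: [-0.2, 14.5, 3.7]
finger_gap: 0.748
t19.38 tcp [ 0.5541 -0.0862  0.1035] az 99.0 ydir [-0.001  0.011 -1.   ] F [-0.2 14.5  3.7] gap 0.748 q [-0.27  0.42 -0.2   0.96  0.01 -0.43]
centre x -134.5 y -0.0 trig(contact) 9.7  Fx 14.3
s0 jaw (16.95, 0.98) pad (16.65, 0.99)
s7 jaw (-8.25, 0.99) pad (-5.35, 0.99)
s8 jaw (-8.65, 0.99) pad (-5.35, 0.99)
```

View pics/s8.png

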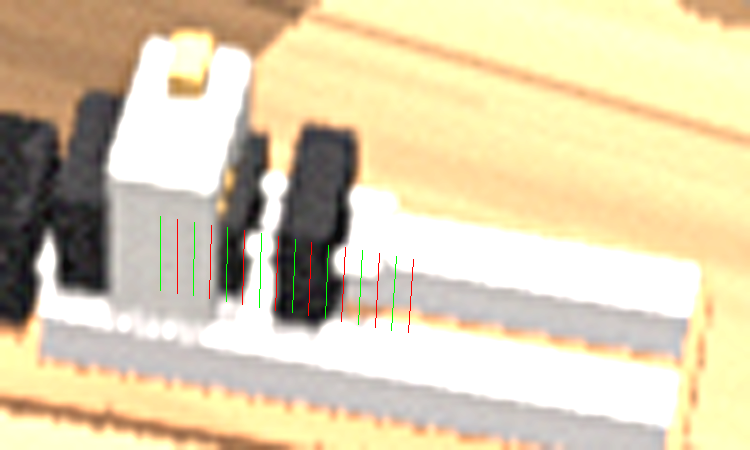

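View pics/p8r.png

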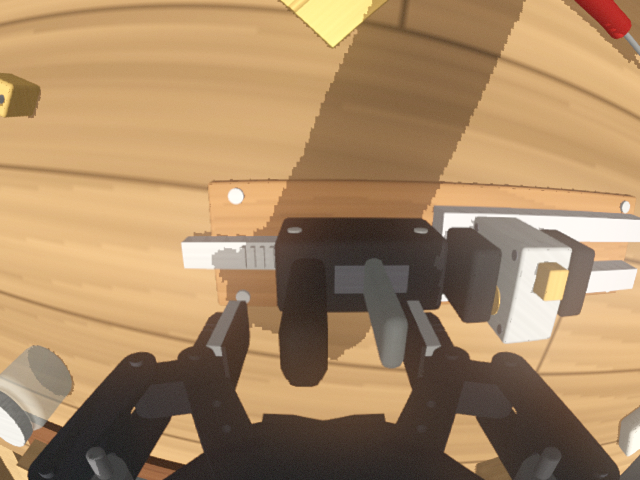

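```bash
for i in 1 2 3 4; do python3 -m handwheel '[[0,0,0,0,0,0,-0.5],[0,0,0,0,0,0,-0.5]]' | grep -E "force|tcp"; done
python3 - <<'E'
from h import *
s=st(); cx(s); scn("s9")
from plant import calibration
c=calibration("top"); a=cv2.imread("pics/t8.png"); 
b=cv2.resize(a[215:300,250:440],None,fx=4.2,fy=4.2,interpolation=cv2.INTER_CUBIC); cv2.imwrite("pics/t8z.png",cv2.convertScaleAbs(b,alpha=1.6,beta=10))
E
```

```text
tcp_pos: [0.5541, -0.0862, 0.1035]
wrist_force: [-1.3, 14.7, 3.4]
tcp_pos: [0.5541, -0.0862, 0.1035]
wrist_force: [-0.9, 15.4, 2.6]
tcp_pos: [0.5541, -0.0862, 0.1035]
wrist_force: [-0.9, 15.1, 2.6]
tcp_pos: [0.5541, -0.0862, 0.1034]
wrist_force: [-0.8, 15.6, 3.0]
t20.57 tcp [ 0.5541 -0.0862  0.1034] az 99.0 ydir [-0.001  0.011 -1.   ] F [-0.8 15.6  3. ] gap 0.751 q [-0.27  0.42 -0.2   0.96  0.01 -0.43]
centre x -134.5 y -0.0 trig(contact) 9.6  Fx 15.5
```

View pics/t8z.png

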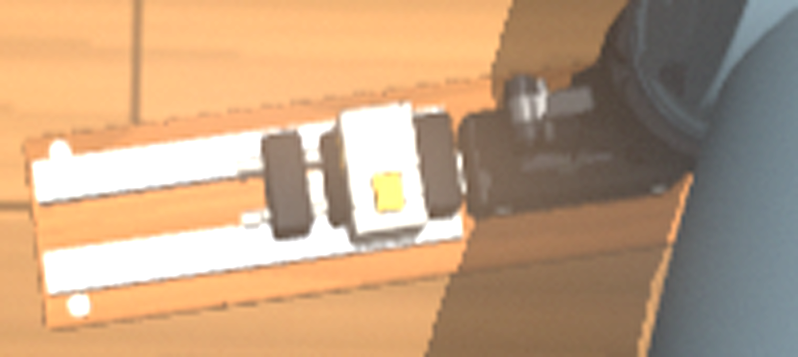

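View pics/s9r.png

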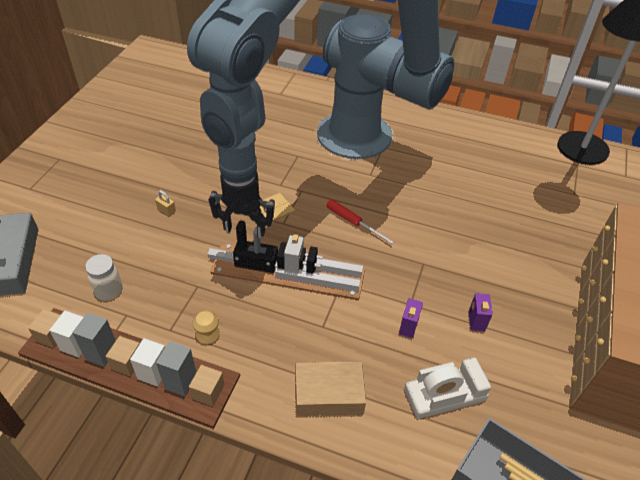

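Force averages about 15 N, which is 8.5 N base plus roughly 6.5 N of pad. Image tracking gives 7 to 8 mm of compression. The case is upright between the jaws and everything is steady, so I'm handing in.

```bash
python3 - <<'E'
from plant import hand_in
print(hand_in())
E
```

```text
the job is handed in; nothing more can be done
None
```

The job is handed in at about 20.6 s. The steel lock case stands upright, latch bolt up, on the rails. It is gripped between the fixed jaw and the sprung pad, with the trigger still held squeezed.

I gripped the case by its narrow sides, set it about 4 mm from the fixed jaw and let go. I then pumped the trigger with one finger: three strokes with release, and a fourth that is held at about 10 of 20 mm travel.

My last checks on the pad, which should be in about 7 mm of its 14 mm:

| Check | Pad pushed in |
|---|---|
| Image tracking of jaw against pad | about 7.3 to 7.9 mm |
| Push on the trigger, about 15 N steady for over a second | about 6.5 mm |
| Coarse absolute reading of the jaw position | about 5 to 6 mm |

These disagree by 2 to 3 mm. All are around halfway and well clear of the stop.

In the last pictures the case no longer moved when I squeezed further, so it sits against the fixed jaw. The purple look-alikes, the padlock and the other things I could see were still in place.

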